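# Put the forming steels back on their bases

## Task

The goldsmith's four forming steels are lying about the bench: put each one on its own base, sitting flat inside the rim - the little horn anvil on the round wooden stump, the doming block (cube with round hollows) in the wooden stand with the doming punches, the plain flat bench block in the black rubber base, and the grooved swage block in the long green-felt tray. The swage block lies on top of the bench block: lift it straight off, without sliding it over the bench block's polished face or dragging the bench block along. Set every steel down gently, let go of it, and leave the white dish of finished rings where it is.

Things in the scene. Friction and masses are not known exactly. Their poses are not given: they have to be found in the camera images.
- horn_anvil: Small steel horn anvil, 45 mm high, 112 mm long over its two horns, about 0.46 kg. Origin: centre of its underside; z up, x along the horns (round horn at +x). Foot 44 (x) by 34 (y) mm, 9 mm high; waist 20 mm wide (y); working body 46 (x) by 26 (y) mm from 27 to 45 mm up: grip that across y, over the middle.
- dome_block: Steel doming block, a 44 mm cube with round hollows in its top and sides, about 0.62 kg. Origin: centre of its underside; z up, x and y square to its sides. Grip it across any two facing sides.
- flat_block: Plain flat steel bench block, 60 by 60 mm, 22 mm high, about 0.6 kg. Origin: centre of its underside; z up, x and y square to its sides. It lies flat on the bench with the swage block lying half over it. Grip it across any two facing sides.
- swage_block: Dark steel swage block with six half-round grooves of falling width across its top, 86 mm long (x), 40 mm wide (y), 25 mm high, about 0.58 kg. Origin: centre of its underside; z up, x along its length. It starts flat on top of the flat bench block, off to one side of it and overhanging. Grip it across y near the middle.
- anvil_stump: Base of the horn anvil, fixed: round slice of dark wood, 120 mm across, 22 mm thick. Battens 8 mm wide and 5 mm high on its top frame a place of 60 (x) by 50 (y) mm for the anvil's foot. Origin: centre of its underside, below the middle of the frame. The anvil's underside comes to rest 22 mm above the origin, horns along x, either way round.
- dome_stand: Base of the doming block, fixed: dark wooden stand with a square recess of 60 by 60 mm, floor 14 mm and rim 20 mm up. Origin: at bench height under the recess centre; it reaches from -38 to 62 mm in x, 40 mm either way in y. Four steel ball punches stand at x = 51, y = -31, -18, 18, 31 mm, 60 mm high. The block goes in square to x, y, any quarter turn, hollows as at the start.
- rubber_base: Base of the flat bench block, fixed: black rubber pad, 96 by 96 mm, with a square recess of 76 by 76 mm, floor 16 mm and rim 20 mm up. Origin: centre of its underside; x, y square to its sides. The block goes in square to x, y, any quarter turn. To clear the rim, keep the fingertips 5 mm or more above the block's underside.
- felt_tray: Base of the swage block, fixed: brown wooden tray lined with green felt, 118 (x) by 72 (y) mm, with a recess of 102 (x) by 56 (y) mm, felt floor 10 mm and rim 14 mm up. Origin: centre of its underside. The block lies along x, either way round. To clear the rim, keep the fingertips 5 mm or more above the block's underside.
- ring_dish: Shallow white dish, 80 mm across, 13 mm high, loose, with three finished rings in it. Origin: centre of its underside. To be left where it is.
Mind the look-alikes: they are no part of the job. What is shaped like the dome_stand but red or turquoise is not meant.

How it is judged:
At the end, for the whole second after the job is handed in: Each steel stands on its own base inside the rim: origins within 13 mm horizontally, underside within 3 mm of the seat's height, tilted less than 0.06 rad; all released and at rest, resting on their bases (horizontal distance between swage_block and felt_tray below 0.013 m and z of swage_block in the frame of felt_tray between 0.007 and 0.013 m and angle between each of swage_block, flat_block, dome_block, horn_anvil's own z axis and vertical below 0.06 rad and linear speed of each of swage_block, flat_block, dome_block, horn_anvil below 0.02 m/s and angular speed of each of swage_block, flat_block, dome_block, horn_anvil below 0.1 rad/s and horizontal distance between flat_block and rubber_base below 0.013 m and z of flat_block in the frame of rubber_base between 0.013 and 0.019 m and horizontal distance between dome_block and dome_stand below 0.013 m and z of dome_block in the frame of dome_stand between 0.011 and 0.017 m and horizontal distance between horn_anvil and anvil_stump below 0.013 m and z of horn_anvil in the frame of anvil_stump between 0.019 and 0.025 m); the robot touches nothing.
It fails at once if the flat bench block dragged along (12 mm or more) while the swage block still lies on it (distance of flat_block from where it was at the start of the episode above 0.012 m and contact force between swage_block and flat_block above 0.3 N).
It fails at once if the swage block slid 15 mm or more while still lying on the flat bench block (distance of swage_block from where it was at the start of the episode above 0.015 m and contact force between swage_block and flat_block above 0.3 N).
It fails at once if the dish of finished rings shifted by more than 25 mm or tipped (distance of ring_dish from where it was at the start of the episode above 0.025 m or angle between ring_dish's own z axis and vertical above 0.35 rad).
It fails at once if a steel dropped: falling free of the fingers at over 0.45 m/s (a drop of more than 10 mm) ((linear speed of swage_block above 0.45 m/s and contact force between the fingers and swage_block below 0.05 N) or (linear speed of flat_block above 0.45 m/s and contact force between the fingers and flat_block below 0.05 N) or (linear speed of dome_block above 0.45 m/s and contact force between the fingers and dome_block below 0.05 N) or (linear speed of horn_anvil above 0.45 m/s and contact force between the fingers and horn_anvil below 0.05 N)).
It also fails if it takes over 112 s, if anything falls off the work surface, if the arm or the gripper's body presses on something with over 40 N, if the wrist force passes 120 N, or if a joint passes its speed limit or range.

## Robot

A 6-joint arm with a two-finger parallel gripper is mounted at the origin on the work surface. World frame = base frame: x ahead of the robot, y to its left, z up, the work surface at z = 0. Lengths are in m, angles in rad, forces in N, time in s.
With the tool pointing down it reaches from about 0.425 to 0.95 m from the base axis. Payload 3.5 kg.
Tool frame: the origin (TCP) lies at the very end of the fingers, on their centre line; the grasp point (between the pads) lies 19 mm behind it; z points along the fingers, y is the line along which they close (so a half turn about z gives the same grasp; the last joint's range is limited). The gripper opens to 85 mm and grips with 20 to 120 N. Pads are 22 mm wide; open, the fingers measure 114 mm over their backs; the gripper's body (76 mm by 85 mm) begins 54 mm behind the grasp point. The pads swing forward as they close: fully open they stand 13 mm farther back than shut.
Start: joints at [1.061, 0.286, 1.577, -0, 1.279, -0.15], TCP at [0.238, 0.632, 0.231] pointing down, gripper open.
Joint ranges: [-2.77, 2.77], [-0.9, 2.22], [0.21, 2.48], [-1.53, 4.67], [0.24, 2.81], [-2.84, 2.84]. Speed limits (rad/s): [2.79, 2.79, 3.14, 3.14, 3.14, 3.14].

## Interface

Orientations are given as a unit quaternion [x, y, z, w].
In Python, from plant import get_state, read_camera, sign_off, recognise gives the robot as it stands.
- The arm moves only by the tool arm_command, never from a script. Its argument "steps" is a list of rows, each an object with "translation": the shift along the tool's x, y, z scaled (see below), a list of three; "twist": the turn, a rotation vector about the tool's x, y, z scaled (see below), a list of three; "fingers": the opening, from -1 (shut) to 1 (fully open). In form: [{"translation": [x, y, z], "twist": [rx, ry, rz], "fingers": fingers}, ...]. A call has 1 to 5 rows; each row is the pose to reach, as a shift and turn from the pose commanded when the call began, along the tool's axes at that moment; what a row does not reach only later rows make up. The controller multiplies each number of a shift by 75 cm and each number of a turn by 60 degrees. A row lasts 1/8 s, in which the tool goes at most 62.5 mm and 10.7 degrees, less where a joint would pass 70% of its speed; a pose out of reach is approached as far as the arm can. A call with a number of a shift or a turn outside -1 to 1 is refused whole. A call with a gripper value outside its range is refused whole. The fingers move at their own pace and stop on an object; "grip_force" is the grip in N (left out, the last holds). Time passes only in rows, so rows that repeat a pose let the fingers close. It gives the time, the measured TCP pose, the force, the opening and the grip force at its end, in the units of the state.
- get_state(): the state, without advancing time (a new reading comes with each control period).
- read_camera(name): name is "side" or "top"; returns a dict with "pixels" (480x640x3 uint8, red, green, blue), "K" (3x3 intrinsics, pixels), "R" (3x3) and "t" (3): a world point X has camera coordinates R X + t. Camera axes: x right, y down, z forward; pixel columns grow to the right and rows downward; lengths in m; the calibration is good to about 2 mm. A picture is of the moment at which its call begins. There is no depth.
- sign_off(): hands the job in; it is judged then, once.
Trained networks look in a picture, given as the dict that the camera call returned (one of the last four; its "shot" number tells which), for a name from the list of things; names that differ only in an ending like _2 or _b are one class to them, and where a whole thing is asked for, a point or a joint stands for the part that bears it (a point fixed in the world has none). Each returns a list of dicts, best first, with "conf" (0 to 1); they miss things now and then, are a little off and sometimes report something else, mostly with a low value. They report only what shows in the picture. A call takes as long as a camera call. They do not tell look-alikes from the thing itself.
- recognise(picture, query): "point" ([row, column] in pixels, amid what is visible of it).
The state is a dict: "time": time; "qpos": joint angles; "dq": joint speeds; "joint_efforts": joint torques, N m; "eef_pos": TCP position; "tcp_rot": TCP orientation; "contact_force": force on the tool from outside, world axes, zero at the start; "wrist_torque": the same for the moment, N m; "opening": opening from 0.0 (shut) to 1.0 (fully open); "finger_force": force on a finger pad.
Only numpy, scipy, OpenCV 4.12 (cv2) and the standard library are available. Lean on these libraries where they do the work, as an engineer would, in place of code of your own. Each camera call takes 0.05 s, during which the arm holds its last target. There are 200 camera calls.

## Working session

There is one attempt and no reset: what is moved stays moved. The work goes in short steps, Python scripts to look and compute and a tool call to move; the robot and the scene stay as the last step left them, time stands still between calls to the robot, and variables do not carry over. Pictures are saved under pics/ and viewed, at most 14 in all, crops included, and the job is handed in when it is done.

Besides the shell and the picture viewer there is one more tool, called after "Emit:" in YAML: its name, and indented under it one key for each argument. arm_command: Moves the arm, as the interface text tells. Shifts and turns lie within -1 to 1; 1 stands for 75 cm of shift or 60 degrees of turn. Its arguments: {"type":"object","properties":{"steps":{"type":"array"},"grip_force":{"type":"number"}},"required":["steps"]}

```bash
mkdir -p pics; cat > h.py <<'E'
import numpy as np, cv2
from plant import *
from scipy.spatial.transform import Rotation as Ro
def pix2w(c,rc,z):
    d=c["R"].T@np.linalg.inv(c["K"])@np.array([rc[1],rc[0],1.]); o=-c["R"].T@np.array(c["t"])
    return o+d*(z-o[2])/d[2]
def w2pix(c,X):
    p=c["K"]@(c["R"]@np.array(X)+c["t"]); return p[:2]/p[2]  # col,row
E
python3 - <<'E'
from h import *
for n in("top","side"):
    c=read_camera(n); c={k:(np.array(v) if k in "KRt" else v) for k,v in c.items()}
    cv2.imwrite(f"pics/{n}0.png",c["pixels"][...,::-1])
    print(n,c["K"].round(1).tolist(),(-c["R"].T@c["t"]).round(3),c["R"].round(3).tolist())
    for q in "horn_anvil dome_block flat_block swage_block anvil_stump dome_stand rubber_base felt_tray ring_dish".split():
        print(q,[(np.round(r["point"]).tolist(),round(r["conf"],2),pix2w(c,r["point"],.02).round(3)[:2].tolist()) for r in recognise(c,q)][:4])
s=get_state();print(s["tcp_rot"],s["time"],s["eef_pos"])
E
```

```text
top [[480.5, 0.0, 318.4], [0.0, 480.5, 237.2], [0.0, 0.0, 1.0]] [0.3   0.024 1.139] [[0.008, -1.0, 0.028], [-0.994, -0.011, -0.107], [0.108, -0.027, -0.994]]
horn_anvil [([152.0, 399.0], 0.79, [0.628, -0.2])]
dome_block [([214.0, 310.0], 0.75, [0.474, 0.013])]
flat_block [([255.0, 220.0], 0.6, [0.376, 0.22])]
swage_block []
anvil_stump [([138.0, 325.0], 0.63, [0.659, -0.02])]
dome_stand [([120.0, 128.0], 0.88, [0.697, 0.447]), ([143.0, 219.0], 0.87, [0.643, 0.232]), ([271.0, 346.0], 0.69, [0.341, -0.072]), ([336.0, 190.0], 0.6, [0.19, 0.284])]
rubber_base [([196.0, 140.0], 0.86, [0.514, 0.411])]
felt_tray [([188.0, 478.0], 0.86, [0.543, -0.388]), ([152.0, 398.0], 0.65, [0.629, -0.198])]
ring_dish [([244.0, 405.0], 0.85, [0.406, -0.211])]
side [[480.1, 0.0, 311.7], [0.0, 480.1, 232.6], [0.0, 0.0, 1.0]] [-0.014 -0.897  0.954] [[0.886, -0.463, -0.011], [-0.314, -0.582, -0.75], [0.341, 0.669, -0.661]]
horn_anvil [([264.0, 412.0], 0.68, [0.649, -0.198])]
dome_block [([236.0, 319.0], 0.67, [0.481, 0.026]), ([262.0, 412.0], 0.46, [0.653, -0.191]), ([212.0, 257.0], 0.3, [0.363, 0.216])]
flat_block [([213.0, 261.0], 0.56, [0.373, 0.204])]
swage_block [([204.0, 270.0], 0.57, [0.415, 0.23])]
anvil_stump [([226.0, 379.0], 0.9, [0.657, -0.022])]
dome_stand [([276.0, 290.0], 0.97, [0.336, -0.08]), ([220.0, 194.0], 0.92, [0.179, 0.27]), ([183.0, 334.0], 0.79, [0.648, 0.235]), ([301.0, 339.0], 0.74, [0.408, -0.218])]
rubber_base [([169.0, 277.0], 0.87, [0.516, 0.402])]
felt_tray [([331.0, 426.0], 0.59, [0.542, -0.396])]
ring_dish [([299.0, 336.0], 0.73, [0.404, -0.207]), ([212.0, 259.0], 0.17, [0.368, 0.211])]
[ 1.78920147e-01  9.83863599e-01 -1.43360708e-05 -1.07918440e-05] 1.0 [0.23760779 0.63176907 0.23132742]
```

```bash
python3 - <<'E'
import cv2
t=cv2.imread("pics/top0.png")
cv2.imwrite("pics/t1.png",cv2.resize(t[90:350,80:520],(800,473),interpolation=cv2.INTER_CUBIC))
s=cv2.imread("pics/side0.png")
cv2.imwrite("pics/s1.png",cv2.resize(s[130:370,160:500],(800,565),interpolation=cv2.INTER_CUBIC))
E
```

```text
(no output)
```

View pics/t1.png

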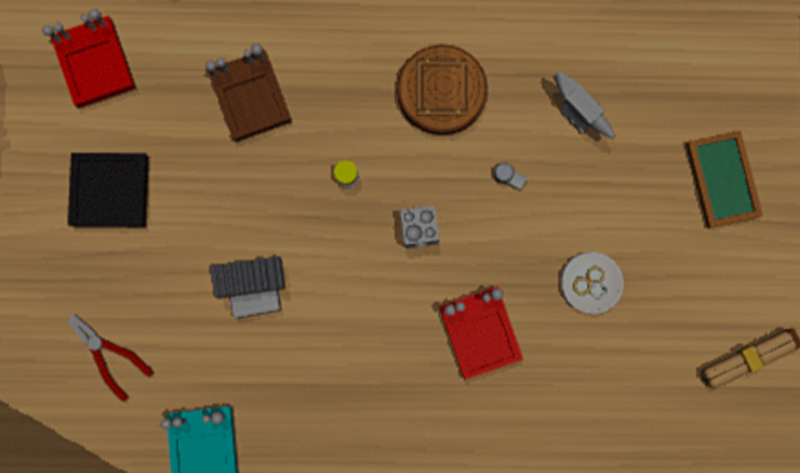

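View pics/s1.png

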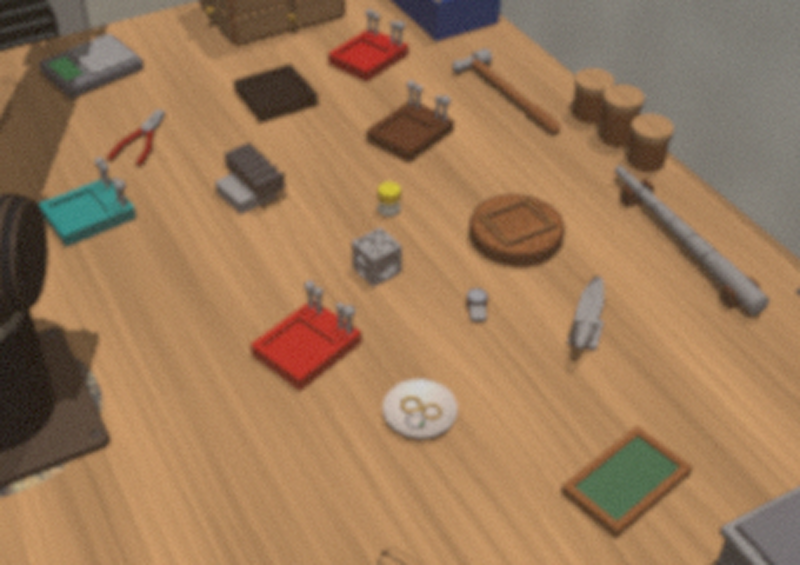

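The dome-stand look-alikes in the top picture are red (120,128), brown (143,219), red (271,346) and turquoise (336,190). The brown wooden one at (143,219) fits the description. The anvil is upright and the swage block lies over the lit bench block. I'll fit poses by model edges in both cameras and check them in an enlarged overlay.

```bash
cat > fit.py <<'E'
from h import *
from scipy.optimize import differential_evolution
from scipy.ndimage import map_coordinates
def rect(a,b,z,cx=0): return np.array([[cx-a/2,-b/2,z],[cx+a/2,-b/2,z],[cx+a/2,b/2,z],[cx-a/2,b/2,z]])/1e3
def circ(r,z): t=np.linspace(0,2*np.pi,40,endpoint=False); return np.c_[r*np.cos(t),r*np.sin(t),0*t+z]/1e3
hexa=np.array([[56,0,43],[23,13,45],[-23,13,45],[-56,0,43],[-23,-13,45],[23,-13,45]])/1e3
# name: (z0, solid vertices for the silhouette, drawn outlines, init xy)
M={"swage_block":(.022,[rect(86,40,0),rect(86,40,25)],[rect(86,40,25)],(.405,.225)),
"flat_block":(0,[rect(60,60,0),rect(60,60,22)],[rect(60,60,22)],(.38,.215)),
"dome_block":(0,[rect(44,44,0),rect(44,44,44)],[rect(44,44,44)],(.472,.015)),
"horn_anvil":(0,[],[hexa],(.63,-.198)),
"anvil_stump":(0,[circ(60,0),circ(60,22)],[rect(76,66,27),rect(60,50,27)],(.657,-.021)),
"dome_stand":(0,[rect(100,80,0,12),rect(100,80,20,12)],[rect(100,80,20,12),rect(60,60,20)],(.64,.23)),
"rubber_base":(0,[rect(96,96,0),rect(96,96,20)],[rect(96,96,20),rect(76,76,20)],(.515,.405)),
"felt_tray":(0,[rect(118,72,0),rect(118,72,14)],[rect(118,72,14),rect(102,56,14)],(.543,-.39))}
def tf(P,p,z0): c,s=np.cos(p[2]),np.sin(p[2]); return P@np.array([[c,s,0],[-s,c,0],[0,0,1]])+[p[0],p[1],z0]
def proj(c,P): q=(P@c["R"].T+c["t"])@c["K"].T; return q[:,:2]/q[:,2:]
def outl(c,n,p):
    z0,S,O,_=M[n]; L=[proj(c,tf(o,p,z0)) for o in O]
    if S: L.append(cv2.convexHull(proj(c,tf(np.vstack(S),p,z0)).astype(np.float32))[:,0])
    return L
def grads(c):
    im=cv2.GaussianBlur(c["pixels"].astype(np.float32),(0,0),1.0)
    return [(cv2.Sobel(im[...,k],-1,1,0),cv2.Sobel(im[...,k],-1,0,1)) for k in range(3)]
def score(c,G,n,p,occ=None):
    tot=[]
    for l in outl(c,n,p):
        for a,b in zip(l,np.roll(l,-1,0)):
            d=b-a; m=np.hypot(*d)
            if m<1: continue
            t=np.linspace(0.05,.95,max(3,int(m)))[:,None]; q=a+t*d; nv=np.array([-d[1],d[0]])/m
            if occ is not None: q=q[[cv2.pointPolygonTest(occ,(float(x),float(y)),True)<-2 for x,y in q]]
            if len(q)==0: continue
            v=sum(np.abs(map_coordinates(gx,q[:,::-1].T,order=1)*nv[0]+map_coordinates(gy,q[:,::-1].T,order=1)*nv[1]) for gx,gy in G)
            tot.append(np.minimum(v,300))
    return np.concatenate(tot).mean()
def cam(n):
    c=dict(read_camera(n)); 
    for k in "KRt": c[k]=np.array(c[k])
    return c
def fit(n,cs,occs=(None,None),r=.02,yaw=None,dy=np.pi/2):
    Gs=[grads(c) for c in cs]; x,y=M[n][3]; y0=0 if yaw is None else yaw
    f=lambda p:-sum(score(c,G,n,p,o) for c,G,o in zip(cs,Gs,occs))
    R=differential_evolution(f,[(x-r,x+r),(y-r,y+r),(y0-dy,y0+dy)],popsize=14,maxiter=40,seed=1,tol=1e-4)
    return R.x,-R.fun
E
cat > m.py <<'E'
from fit import *
import json
cs=[cam("top"),cam("side")]; P={}
for n in M:
    occ=(None,None)
    if n=="flat_block": occ=tuple(outl(c,"swage_block",P["swage_block"])[-1] for c in cs)
    p,s=fit(n,cs,occ); P[n]=p.tolist(); print(n,p.round(4),round(np.degrees(p[2]),1),round(s))
json.dump(P,open("P.json","w"))
def ov(c,n,w=260):
    a=c["pixels"][...,::-1]; q=proj(c,np.array([[*P[n][:2],.02]]))[0]; x,y=int(q[0])-33,int(q[1])-33
    b=cv2.resize(a[y:y+66,x:x+66],(198,198),interpolation=cv2.INTER_CUBIC)
    for l in outl(c,n,P[n]): cv2.polylines(b,[np.int32(((l-[x,y]+.5)*3)*8)],True,(0,255,255),1,cv2.LINE_AA,3)
    return b
N=list(M)
cv2.imwrite("pics/ov1.png",np.vstack([np.hstack([ov(cs[0],n) for n in N[:4]]),np.hstack([ov(cs[0],n) for n in N[4:]])]))
cv2.imwrite("pics/ov2.png",np.vstack([np.hstack([ov(cs[1],n) for n in N[:4]]),np.hstack([ov(cs[1],n) for n in N[4:]])]))
E
python3 m.py
```

```text
swage_block [ 0.4046  0.2266 -1.408 ] -80.7 523
flat_block [ 0.3924  0.2226 -1.3861] -79.4 496
dome_block [0.4739 0.0122 0.1387] 7.9 427
horn_anvil [ 0.6354 -0.1996  0.7133] 40.9 395
anvil_stump [ 0.6613 -0.0158  0.0251] 1.4 326
dome_stand [0.6335 0.2328 0.3722] 21.3 441
rubber_base [0.518  0.4138 0.0011] 0.1 442
felt_tray [ 0.545  -0.3927  0.2276] 13.0 459
```

View pics/ov1.png

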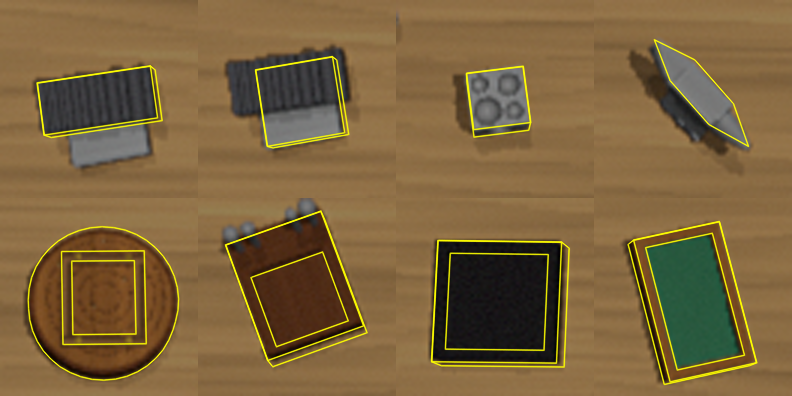

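View pics/ov2.png

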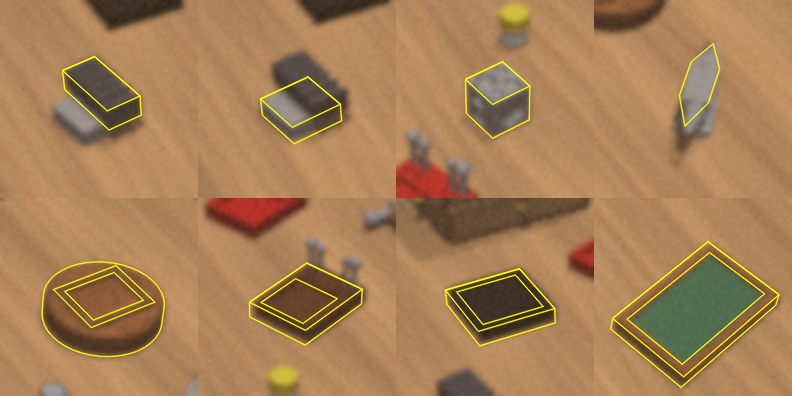

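Overlays fit in both views: brown stand, rubber base, tray, stump and all four steels. Only the flat block's edge is uncertain, because the swage hides part of it, so I'll refit it later. Next, the planner for the moves.

```bash
cat > go.py <<'E'
import sys; from h import *
# args: x,y,z,psi(deg, tool y direction) per waypoint -> normalised numbers from the present pose
s=get_state(); R=Ro.from_quat(s["tcp_rot"]); p=np.array(s["eef_pos"]); 
print("now",p.round(4),"psi",round(np.degrees(np.arctan2(*R.as_matrix()[1::-1,1])),1),"t",round(s["time"],2),"F",np.round(s["contact_force"],1),"open",round(s["opening"],3),"ff",s["finger_force"])
for a in sys.argv[1:]:
    x,y,z,psi=map(float,a.split(",")); c=np.cos(np.radians(psi)); q=np.sin(np.radians(psi))
    T=Ro.from_matrix(np.array([[-q,c,0],[c,q,0],[0,0,-1.]]))
    T=Ro.from_matrix(np.array([[-q,c,0],[c,q,0],[0,0,-1.]]))
    rv=(R.inv()*T).as_rotvec(degrees=True)
    d=R.inv().apply(np.array([x,y,z])-p)
    print(a,"tr",(d/.75).round(3).tolist(),"tw",(rv/60).round(3).tolist(),"rows",round(max(np.linalg.norm(d)/.0625,np.linalg.norm(rv)/10.7),1))
E
python3 go.py 0.4046,0.2266,0.12,9.3
```

```text
now [0.2376 0.6318 0.2313] psi 69.4 t 1.1 F [ 0.7 -0.4 -0.7] open 1.003 ff 0.0
0.4046,0.2266,0.12,9.3 tr [-0.399, -0.427, 0.148] tw [-0.0, 0.0, 1.001] rows 7.2
```

Emit:
arm_command:
  steps:
    - {"translation": [-0.399,-0.427,0.148],"twist": [0,0,1.0],"fingers": 1}
    - {"translation": [-0.399,-0.427,0.148],"twist": [0,0,1.0],"fingers": 1}
    - {"translation": [-0.399,-0.427,0.148],"twist": [0,0,1.0],"fingers": 1}
    - {"translation": [-0.399,-0.427,0.148],"twist": [0,0,1.0],"fingers": 1}
    - {"translation": [-0.399,-0.427,0.148],"twist": [0,0,1.0],"fingers": 1}
  grip_force: 60

```text
time: 1.72
eef_pos: [0.3539, 0.3501, 0.1546]
tcp_rot: [0.606, 0.795, 0.001, 0.0]
contact_force: [1.2, 0.1, 0.1]
opening: 1.003
finger_force: 0.0
```

```bash
python3 go.py 0.4046,0.2266,0.1,9.3 0.4046,0.2266,0.027,9.3
```

```text
now [0.3539 0.3501 0.1546] psi 15.3 t 1.73 F [1.2 0.1 0.1] open 1.003 ff 0.0
0.4046,0.2266,0.1,9.3 tr [-0.177, 0.022, 0.073] tw [0.001, -0.0, 0.101] rows 2.3
0.4046,0.2266,0.027,9.3 tr [-0.177, 0.021, 0.17] tw [0.001, -0.0, 0.101] rows 3.0
```

Emit:
arm_command:
  steps:
    - {"translation": [-0.177,0.022,0.073],"twist": [0,0,0.101],"fingers": 1}
    - {"translation": [-0.177,0.022,0.073],"twist": [0,0,0.101],"fingers": 1}
    - {"translation": [-0.177,0.022,0.073],"twist": [0,0,0.101],"fingers": 1}
    - {"translation": [-0.177,0.022,0.073],"twist": [0,0,0.101],"fingers": 1}

```text
time: 2.22
eef_pos: [0.4051, 0.2273, 0.0994]
tcp_rot: [0.647, 0.763, -0.0, -0.0]
contact_force: [-0.6, 0.4, 0.5]
opening: 0.998
finger_force: 0.0
```

```bash
python3 go.py 0.4046,0.2266,0.06,9.3 0.4046,0.2266,0.027,9.3
```

```text
now [0.4051 0.2273 0.0994] psi 9.4 t 2.23 F [-0.6  0.4  0.5] open 0.998 ff 0.0
0.4046,0.2266,0.06,9.3 tr [-0.001, -0.001, 0.053] tw [-0.001, 0.0, 0.002] rows 0.6
0.4046,0.2266,0.027,9.3 tr [-0.001, -0.001, 0.097] tw [-0.001, 0.0, 0.002] rows 1.2
```

Emit:
arm_command:
  steps:
    - {"translation": [-0.001,-0.001,0.04],"twist": [0,0,0],"fingers": 1}
    - {"translation": [-0.001,-0.001,0.07],"twist": [0,0,0],"fingers": 1}
    - {"translation": [-0.001,-0.001,0.09],"twist": [0,0,0],"fingers": 1}
    - {"translation": [-0.001,-0.001,0.097],"twist": [0,0,0],"fingers": 0.2}
    - {"translation": [-0.001,-0.001,0.097],"twist": [0,0,0],"fingers": 0.1}

```text
time: 2.85
eef_pos: [0.4046, 0.228, 0.0274]
tcp_rot: [0.645, 0.764, 0.0, 0.0]
contact_force: [-0.1, -0.4, 0.5]
opening: 0.602
finger_force: 0.0
```

```bash
python3 go.py 0.4046,0.2266,0.027,9.3; python3 - <<'E'
from h import *
c=read_camera("side");a=c["pixels"][150:260,190:350,::-1];cv2.imwrite("pics/g1.png",cv2.resize(a,(640,440),interpolation=cv2.INTER_CUBIC))
E
```

```text
now [0.4046 0.228  0.0274] psi 9.6 t 2.85 F [-0.1 -0.4  0.5] open 0.602 ff 0.0
0.4046,0.2266,0.027,9.3 tr [-0.002, -0.0, 0.001] tw [0.0, -0.0, 0.006] rows 0.0
```

View pics/g1.png

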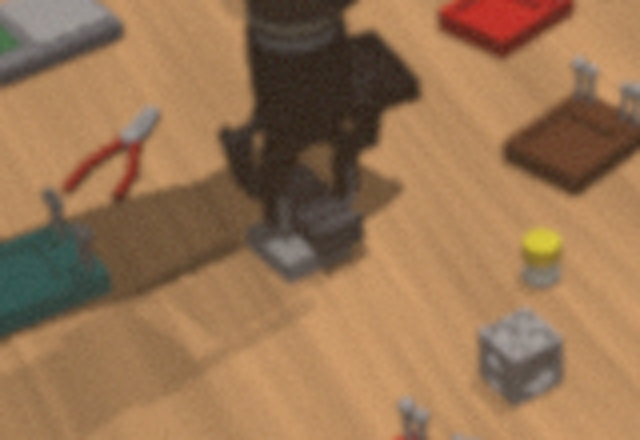

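The picture shows the fingers straddling the swage block at about (320,215) in the crop, with the flat block lit at (285,255) below. Closing now.

Emit:
arm_command:
  steps:
    - {"translation": [0,0,0],"twist": [0,0,0],"fingers": -0.1}
    - {"translation": [0,0,0],"twist": [0,0,0],"fingers": -0.3}
    - {"translation": [0,0,0],"twist": [0,0,0],"fingers": -0.6}
    - {"translation": [0,0,0],"twist": [0,0,0],"fingers": -0.6}
    - {"translation": [0,0,0],"twist": [0,0,0],"fingers": -0.6}
  grip_force: 60

```text
time: 3.52
eef_pos: [0.4053, 0.228, 0.0283]
tcp_rot: [0.645, 0.764, 0.001, 0.0]
contact_force: [-1.0, 1.4, 5.8]
opening: 0.455
finger_force: 61.5
```

Emit:
arm_command:
  steps:
    - {"translation": [0,0,-0.02],"twist": [0,0,0],"fingers": -0.6}
    - {"translation": [0,0,-0.06],"twist": [0,0,0],"fingers": -0.6}
    - {"translation": [0,0,-0.12],"twist": [0,0,0],"fingers": -0.6}
    - {"translation": [0,0,-0.14],"twist": [0,0,0],"fingers": -0.6}
    - {"translation": [0,0,-0.14],"twist": [0,0,0],"fingers": -0.6}

```text
time: 4.15
eef_pos: [0.4043, 0.2275, 0.1322]
tcp_rot: [0.645, 0.764, 0.0, 0.0]
contact_force: [-0.8, -0.3, -7.5]
opening: 0.452
finger_force: 62.7
```

```bash
python3 go.py 0.4046,0.2266,0.13,-77 0.545,-0.3927,0.13,-77; python3 - <<'E'
from h import *
c=read_camera("side");a=c["pixels"][110:260,190:350,::-1];cv2.imwrite("pics/g2.png",cv2.resize(a,(560,525),interpolation=cv2.INTER_CUBIC))
E
```

```text
now [0.4043 0.2275 0.1322] psi 9.6 t 4.15 F [-0.8 -0.3 -7.5] open 0.452 ff 62.71278619766235
0.4046,0.2266,0.13,-77 tr [-0.001, 0.0, 0.003] tw [0.001, -0.001, 1.443] rows 8.1
0.545,-0.3927,0.13,-77 tr [-0.847, 0.047, 0.003] tw [0.001, -0.001, 1.443] rows 10.2
```

View pics/g2.png

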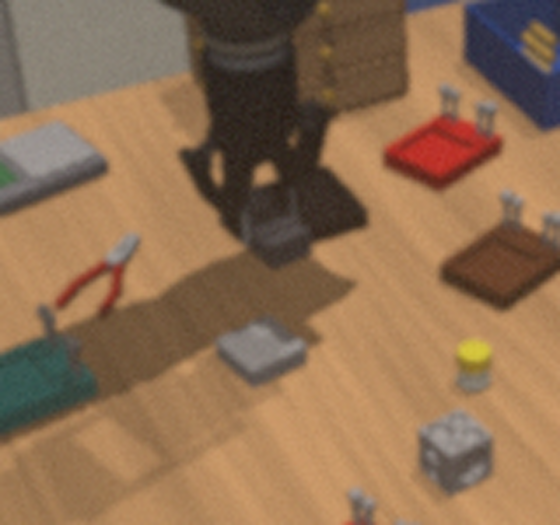

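The swage hangs level in the gripper at (278,240) and the flat block stays put at (262,350). Carrying it to the tray.

Emit:
arm_command:
  steps:
    - {"translation": [-0.083,0.005,0],"twist": [0,0,0.144],"fingers": -0.6}
    - {"translation": [-0.166,0.01,0],"twist": [0,0,0.288],"fingers": -0.6}
    - {"translation": [-0.249,0.014,0],"twist": [0,0,0.432],"fingers": -0.6}
    - {"translation": [-0.332,0.018,0],"twist": [0,0,0.576],"fingers": -0.6}
    - {"translation": [-0.415,0.023,0],"twist": [0,0,0.72],"fingers": -0.6}

```text
time: 4.82
eef_pos: [0.4717, -0.0778, 0.1292]
tcp_rot: [0.883, 0.47, -0.001, -0.002]
contact_force: [0.7, 0.8, -6.3]
opening: 0.449
finger_force: 62.5
```

```bash
python3 go.py 0.545,-0.3927,0.1,-77
```

```text
now [ 0.4717 -0.0778  0.1292] psi -33.9 t 4.83 F [ 0.7  0.8 -6.3] open 0.449 ff 62.49396800994873
0.545,-0.3927,0.1,-77 tr [-0.294, 0.315, 0.038] tw [-0.004, 0.002, 0.718] rows 5.2
```

Emit:
arm_command:
  steps:
    - {"translation": [-0.059,0.063,0.0],"twist": [0,0,0.144],"fingers": -0.6}
    - {"translation": [-0.118,0.126,0.01],"twist": [0,0,0.288],"fingers": -0.6}
    - {"translation": [-0.176,0.189,0.02],"twist": [0,0,0.432],"fingers": -0.6}
    - {"translation": [-0.235,0.252,0.03],"twist": [0,0,0.576],"fingers": -0.6}
    - {"translation": [-0.294,0.315,0.038],"twist": [-0.004,0.002,0.718],"fingers": -0.6}

```text
time: 5.45
eef_pos: [0.5439, -0.3795, 0.1]
tcp_rot: [0.994, 0.113, -0.0, -0.001]
contact_force: [1.0, 0.4, -6.1]
opening: 0.45
finger_force: 62.5
```

Emit:
arm_command:
  steps:
    - {"translation": [0,0,0],"twist": [0,0,0],"fingers": -0.6}
    - {"translation": [0,0,0],"twist": [0,0,0],"fingers": -0.6}

```text
time: 5.7
eef_pos: [0.5436, -0.3775, 0.1009]
tcp_rot: [0.993, 0.116, -0.0, -0.002]
contact_force: [-0.2, 0.5, -7.7]
opening: 0.451
finger_force: 63.2
```

```bash
python3 go.py 0.545,-0.3927,0.025,-77 0.545,-0.3927,0.0165,-77; python3 - <<'E'
from h import *
c=read_camera("side");a=c["pixels"][240:400,340:520,::-1];cv2.imwrite("pics/g3.png",cv2.resize(a,(630,560),interpolation=cv2.INTER_CUBIC))
E
```

```text
now [ 0.5436 -0.3775  0.1009] psi -76.7 t 5.7 F [-0.2  0.5 -7.7] open 0.451 ff 63.20258617401123
0.545,-0.3927,0.025,-77 tr [-0.003, 0.02, 0.101] tw [-0.003, 0.0, 0.005] rows 1.2
0.545,-0.3927,0.0165,-77 tr [-0.003, 0.021, 0.112] tw [-0.003, 0.0, 0.005] rows 1.4
```

View pics/g3.png

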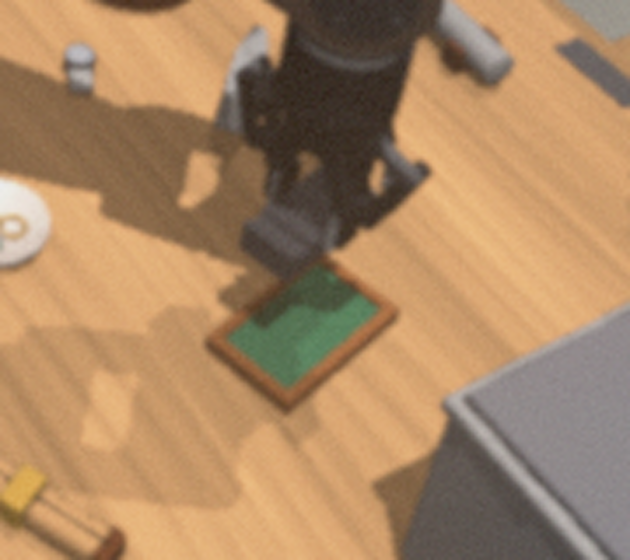

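The swage is held level above the green tray (tray centre about (305,335) in the crop). Lowering into it slowly.

Emit:
arm_command:
  steps:
    - {"translation": [-0.003,0.02,0.03],"twist": [-0.003,0,0.005],"fingers": -0.6}
    - {"translation": [-0.003,0.02,0.07],"twist": [-0.003,0,0.005],"fingers": -0.6}
    - {"translation": [-0.003,0.02,0.095],"twist": [-0.003,0,0.005],"fingers": -0.6}
    - {"translation": [-0.003,0.02,0.101],"twist": [-0.003,0,0.005],"fingers": -0.6}
    - {"translation": [-0.003,0.02,0.101],"twist": [-0.003,0,0.005],"fingers": -0.6}

```text
time: 6.38
eef_pos: [0.5473, -0.3939, 0.0295]
tcp_rot: [0.993, 0.114, 0.002, 0.003]
contact_force: [-0.7, 0.1, -6.1]
opening: 0.454
finger_force: 63.2
```

```bash
python3 go.py 0.545,-0.3927,0.0165,-77; python3 go.py 0.545,-0.3927,0.0165,-77
```

```text
now [ 0.5473 -0.3939  0.0295] psi -76.9 t 6.38 F [-0.7  0.1 -6.1] open 0.454 ff 63.182523250579834
0.545,-0.3927,0.0165,-77 tr [-0.003, -0.002, 0.017] tw [0.006, -0.004, 0.001] rows 0.2
now [ 0.5473 -0.3939  0.0295] psi -76.9 t 6.38 F [-0.7  0.1 -6.1] open 0.454 ff 63.182523250579834
0.545,-0.3927,0.0165,-77 tr [-0.003, -0.002, 0.017] tw [0.006, -0.004, 0.001] rows 0.2
```

Emit:
arm_command:
  steps:
    - {"translation": [-0.001,-0.001,0.004],"twist": [0,0,0],"fingers": -0.6}
    - {"translation": [-0.001,-0.001,0.007],"twist": [0,0,0],"fingers": -0.6}
    - {"translation": [-0.001,-0.001,0.009],"twist": [0,0,0],"fingers": -0.6}
    - {"translation": [-0.001,-0.001,0.011],"twist": [0,0,0],"fingers": -0.6}
    - {"translation": [-0.001,-0.001,0.011],"twist": [0,0,0],"fingers": -0.6}

```text
time: 7.0
eef_pos: [0.546, -0.3937, 0.0206]
tcp_rot: [0.994, 0.113, 0.002, 0.003]
contact_force: [0.8, -0.2, -7.0]
opening: 0.452
finger_force: 63.2
```

Still hanging free (−7 N); continue in small steps.

Emit:
arm_command:
  steps:
    - {"translation": [0,0,0.002],"twist": [0,0,0],"fingers": -0.6}
    - {"translation": [0,0,0.003],"twist": [0,0,0],"fingers": -0.6}
    - {"translation": [0,0,0.004],"twist": [0,0,0],"fingers": -0.6}
    - {"translation": [0,0,0.005],"twist": [0,0,0],"fingers": -0.6}
    - {"translation": [0,0,0.005],"twist": [0,0,0],"fingers": -0.6}

```text
time: 7.62
eef_pos: [0.5461, -0.3937, 0.017]
tcp_rot: [0.994, 0.113, 0.002, 0.003]
contact_force: [-0.6, 0.0, -6.1]
opening: 0.452
finger_force: 63.2
```

Emit:
arm_command:
  steps:
    - {"translation": [0,0,0.001],"twist": [0,0,0],"fingers": -0.6}
    - {"translation": [0,0,0.002],"twist": [0,0,0],"fingers": -0.6}
    - {"translation": [0,0,0.002],"twist": [0,0,0],"fingers": -0.6}

```text
time: 8.0
eef_pos: [0.5463, -0.3938, 0.0165]
tcp_rot: [0.994, 0.114, 0.002, 0.003]
contact_force: [-2.3, 2.0, -0.6]
opening: 0.452
finger_force: 64.0
```

Seated (load gone). Release and rise.

Emit:
arm_command:
  steps:
    - {"translation": [0,0,0],"twist": [0,0,0],"fingers": 0.2}
    - {"translation": [0,0,0],"twist": [0,0,0],"fingers": 0.5}
    - {"translation": [0,0,-0.01],"twist": [0,0,0],"fingers": 0.8}
    - {"translation": [0,0,-0.06],"twist": [0,0,0],"fingers": 1}
    - {"translation": [0,0,-0.14],"twist": [0,0,0],"fingers": 1}

```text
time: 8.62
eef_pos: [0.5445, -0.3922, 0.1196]
tcp_rot: [0.994, 0.113, 0.001, 0.001]
contact_force: [0.7, -0.4, 0.5]
opening: 0.997
finger_force: 0.0
```

```bash
python3 go.py 0.6354,-0.1996,0.12,-49.1
```

```text
now [ 0.5445 -0.3922  0.1196] psi -77.0 t 8.62 F [ 0.7 -0.4  0.5] open 0.997 ff 0.0
0.6354,-0.1996,0.12,-49.1 tr [0.176, -0.223, -0.001] tw [0.002, -0.0, -0.465] rows 3.4
```

Anvil next, being nearest.

Emit:
arm_command:
  steps:
    - {"translation": [0.088,-0.112,-0.001],"twist": [0,0,-0.15],"fingers": 1}
    - {"translation": [0.13,-0.167,-0.001],"twist": [0,0,-0.3],"fingers": 1}
    - {"translation": [0.176,-0.223,-0.001],"twist": [0.002,0,-0.465],"fingers": 0.6}
    - {"translation": [0.176,-0.223,-0.001],"twist": [0.002,0,-0.465],"fingers": 0.6}
    - {"translation": [0.176,-0.223,-0.001],"twist": [0.002,0,-0.465],"fingers": 0.6}

```text
time: 9.25
eef_pos: [0.6376, -0.1987, 0.1217]
tcp_rot: [0.936, 0.351, 0.002, 0.003]
contact_force: [-0.1, 0.9, -0.5]
opening: 0.803
finger_force: 0.0
```

```bash
python3 go.py 0.6354,-0.1996,0.018,-49.1;python3 - <<'E'
from fit import *
import json
P=json.load(open("P.json"));c=[cam("top"),cam("side")]
M["swage_block"]=(.010,*M["swage_block"][1:3],(.545,-.3927))
P2,s=fit("swage_block",c,r=.015,yaw=.2276,dy=.3);print("swage placed",P2.round(4),s,"tray",P["felt_tray"])
E
```

```text
now [ 0.6376 -0.1987  0.1217] psi -48.9 t 9.25 F [-0.1  0.9 -0.5] open 0.803 ff 0.0
0.6354,-0.1996,0.018,-49.1 tr [-0.003, -0.002, 0.138] tw [0.006, -0.001, 0.004] rows 1.7
swage placed [ 0.5477 -0.3921  0.2072] 456.78125558802986 tray [0.5449863796213583, -0.3927046561282665, 0.22756097886858306]
```

Emit:
arm_command:
  steps:
    - {"translation": [-0.003,-0.002,0.05],"twist": [0.006,0,0.004],"fingers": 0.6}
    - {"translation": [-0.003,-0.002,0.1],"twist": [0.006,0,0.004],"fingers": 0.6}
    - {"translation": [-0.003,-0.002,0.13],"twist": [0.006,0,0.004],"fingers": 0.6}
    - {"translation": [-0.003,-0.002,0.138],"twist": [0.006,0,0.004],"fingers": 0.6}
    - {"translation": [-0.003,-0.002,0.138],"twist": [0.006,0,0.004],"fingers": 0.1}

```text
time: 9.98
eef_pos: [0.6346, -0.202, 0.0179]
tcp_rot: [0.938, 0.347, 0.0, -0.0]
contact_force: [-0.4, -0.0, -0.4]
opening: 0.6
finger_force: 0.0
```

Emit:
arm_command:
  steps:
    - {"translation": [0,0,0],"twist": [0,0,0],"fingers": -0.2}
    - {"translation": [0,0,0],"twist": [0,0,0],"fingers": -0.5}
    - {"translation": [0,0,0],"twist": [0,0,0],"fingers": -0.9}
    - {"translation": [0,0,0],"twist": [0,0,0],"fingers": -0.9}
    - {"translation": [0,0,0],"twist": [0,0,0],"fingers": -0.9}

```text
time: 10.6
eef_pos: [0.6354, -0.2015, 0.0192]
tcp_rot: [0.938, 0.348, 0.001, 0.0]
contact_force: [-0.7, 1.0, 5.4]
opening: 0.296
finger_force: 59.9
```

```bash
python3 go.py 0.6613,-0.0158,0.1,-88.6
```

```text
now [ 0.6354 -0.2015  0.0192] psi -49.3 t 10.6 F [-0.7  1.   5.4] open 0.296 ff 59.93730425834656
0.6613,-0.0158,0.1,-88.6 tr [0.188, -0.165, -0.108] tw [0.001, -0.002, 0.655] rows 3.7
```

Emit:
arm_command:
  steps:
    - {"translation": [0,0,-0.03],"twist": [0,0,0],"fingers": -0.9}
    - {"translation": [0,0,-0.08],"twist": [0,0,0],"fingers": -0.9}
    - {"translation": [0,0,-0.108],"twist": [0,0,0],"fingers": -0.9}
    - {"translation": [0.047,-0.041,-0.108],"twist": [0,0,0.16],"fingers": -0.9}
    - {"translation": [0.094,-0.082,-0.108],"twist": [0,0,0.32],"fingers": -0.9}

```text
time: 11.22
eef_pos: [0.6474, -0.1082, 0.0988]
tcp_rot: [0.983, 0.183, 0.0, -0.001]
contact_force: [-0.3, 0.3, -4.0]
opening: 0.295
finger_force: 59.6
```

```bash
python3 go.py 0.6613,-0.0158,0.1,-88.6
```

```text
now [ 0.6474 -0.1082  0.0988] psi -68.9 t 11.22 F [-0.3  0.3 -4. ] open 0.295 ff 59.58241403102875
0.6613,-0.0158,0.1,-88.6 tr [0.062, -0.108, -0.001] tw [-0.001, -0.0, 0.328] rows 1.8
```

Emit:
arm_command:
  steps:
    - {"translation": [0.031,-0.054,0],"twist": [0,0,0.164],"fingers": -0.9}
    - {"translation": [0.062,-0.108,0],"twist": [0,0,0.328],"fingers": -0.9}
    - {"translation": [0.062,-0.108,0],"twist": [0,0,0.328],"fingers": -0.9}
    - {"translation": [0.062,-0.108,0],"twist": [0,0,0.328],"fingers": -0.9}

```text
time: 11.72
eef_pos: [0.6608, -0.0164, 0.0982]
tcp_rot: [1.0, 0.017, -0.001, -0.0]
contact_force: [0.5, -0.4, -4.8]
opening: 0.29
finger_force: 59.7
```

```bash
python3 go.py 0.6613,-0.0158,0.052,-88.6 0.6613,-0.0158,0.043,-88.6; python3 - <<'E'
from h import *
b=[cv2.resize(read_camera(n)["pixels"][y:y+90,x:x+90,::-1],(390,390),interpolation=cv2.INTER_CUBIC) for n,x,y in(("top",280,90),("side",335,160))]
cv2.imwrite("pics/g4.png",np.hstack(b))
E
```

```text
now [ 0.6608 -0.0164  0.0982] psi -88.1 t 11.72 F [ 0.5 -0.4 -4.8] open 0.29 ff 59.685434103012085
0.6613,-0.0158,0.052,-88.6 tr [0.001, -0.001, 0.062] tw [-0.001, 0.001, 0.008] rows 0.7
0.6613,-0.0158,0.043,-88.6 tr [0.001, -0.001, 0.074] tw [-0.001, 0.001, 0.008] rows 0.9
```

View pics/g4.png

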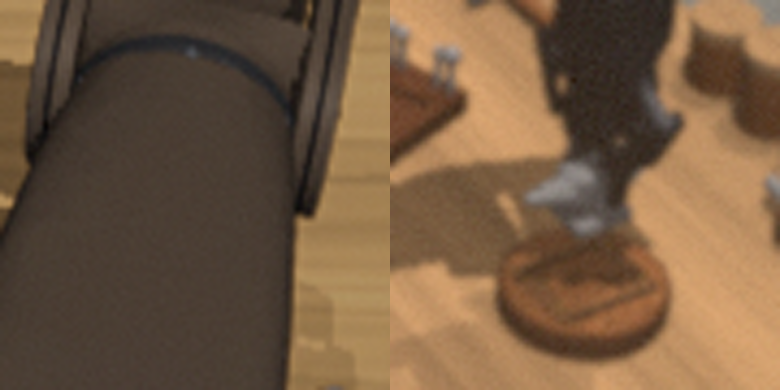

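The side view shows the anvil level over the stump frame (crop (585,285)); the top view is blocked by the arm. Lowering.

Emit:
arm_command:
  steps:
    - {"translation": [0.001,-0.001,0.025],"twist": [0,0,0.008],"fingers": -0.9}
    - {"translation": [0.001,-0.001,0.045],"twist": [0,0,0.008],"fingers": -0.9}
    - {"translation": [0.001,-0.001,0.06],"twist": [0,0,0.008],"fingers": -0.9}
    - {"translation": [0.001,-0.001,0.067],"twist": [0,0,0.008],"fingers": -0.9}
    - {"translation": [0.001,-0.001,0.067],"twist": [0,0,0.008],"fingers": -0.9}

```text
time: 12.45
eef_pos: [0.6617, -0.0154, 0.0475]
tcp_rot: [1.0, 0.012, -0.001, -0.001]
contact_force: [0.1, -0.4, -3.8]
opening: 0.287
finger_force: 59.7
```

Emit:
arm_command:
  steps:
    - {"translation": [0,0,0.002],"twist": [0,0,0],"fingers": -0.9}
    - {"translation": [0,0,0.004],"twist": [0,0,0],"fingers": -0.9}
    - {"translation": [0,0,0.004],"twist": [0,0,0],"fingers": -0.9}

```text
time: 12.82
eef_pos: [0.662, -0.0154, 0.0454]
tcp_rot: [1.0, 0.012, 0.0, -0.001]
contact_force: [0.5, 0.4, -3.8]
opening: 0.295
finger_force: 59.7
```

Emit:
arm_command:
  steps:
    - {"translation": [0,0,0.002],"twist": [0,0,0],"fingers": -0.9}
    - {"translation": [0,0,0.003],"twist": [0,0,0],"fingers": -0.9}
    - {"translation": [0,0,0.004],"twist": [0,0,0],"fingers": -0.9}
    - {"translation": [0,0,0.004],"twist": [0,0,0],"fingers": -0.9}

```text
time: 13.32
eef_pos: [0.6618, -0.0155, 0.0421]
tcp_rot: [1.0, 0.012, -0.0, -0.001]
contact_force: [0.2, -0.6, -4.1]
opening: 0.294
finger_force: 59.7
```

Emit:
arm_command:
  steps:
    - {"translation": [0,0,0.001],"twist": [0,0,0],"fingers": -0.9}
    - {"translation": [0,0,0.001],"twist": [0,0,0],"fingers": -0.9}
    - {"translation": [0,0,0.001],"twist": [0,0,0],"fingers": -0.9}

```text
time: 13.7
eef_pos: [0.6619, -0.0154, 0.0415]
tcp_rot: [1.0, 0.012, -0.0, -0.001]
contact_force: [-0.4, 0.6, -3.9]
opening: 0.294
finger_force: 59.7
```

Emit:
arm_command:
  steps:
    - {"translation": [0,0,0.001],"twist": [0,0,0],"fingers": -0.9}
    - {"translation": [0,0,0.002],"twist": [0,0,0],"fingers": -0.9}
    - {"translation": [0,0,0.002],"twist": [0,0,0],"fingers": -0.9}

```text
time: 14.08
eef_pos: [0.662, -0.0154, 0.0412]
tcp_rot: [1.0, 0.012, -0.0, -0.001]
contact_force: [-5.1, 1.1, 5.7]
opening: 0.294
finger_force: 60.9
```

Seated at the expected height (0.0412 − 0.0187 ≈ 22 mm). Release.

Emit:
arm_command:
  steps:
    - {"translation": [0,0,0],"twist": [0,0,0],"fingers": -0.2}
    - {"translation": [0,0,0],"twist": [0,0,0],"fingers": 0.2}
    - {"translation": [0,0,-0.01],"twist": [0,0,0],"fingers": 0.6}
    - {"translation": [0,0,-0.07],"twist": [0,0,0],"fingers": 0.6}
    - {"translation": [0,0,-0.13],"twist": [0,0,0],"fingers": 0.6}

```text
time: 14.7
eef_pos: [0.6618, -0.0156, 0.1384]
tcp_rot: [1.0, 0.012, -0.0, -0.001]
contact_force: [0.1, 0.2, 0.4]
opening: 0.803
finger_force: 0.0
```

```bash
python3 go.py 0.4739,0.0122,0.12,-82.1
```

```text
now [ 0.6618 -0.0156  0.1384] psi -88.7 t 14.7 F [0.1 0.2 0.4] open 0.803 ff 0.0
0.4739,0.0122,0.12,-82.1 tr [-0.25, -0.043, 0.025] tw [-0.001, 0.001, -0.11] rows 3.1
```

Emit:
arm_command:
  steps:
    - {"translation": [-0.083,-0.014,0.0],"twist": [0,0,-0.04],"fingers": 0.8}
    - {"translation": [-0.166,-0.029,0.012],"twist": [0,0,-0.08],"fingers": 0.8}
    - {"translation": [-0.25,-0.043,0.025],"twist": [0,0,-0.11],"fingers": 0.8}
    - {"translation": [-0.25,-0.043,0.025],"twist": [0,0,-0.11],"fingers": 0.8}
    - {"translation": [-0.25,-0.043,0.025],"twist": [0,0,-0.11],"fingers": 0.8}

```text
time: 15.32
eef_pos: [0.4748, 0.0121, 0.12]
tcp_rot: [0.998, 0.069, 0.001, -0.0]
contact_force: [1.3, -1.1, -0.5]
opening: 0.902
finger_force: 0.0
```

```bash
python3 go.py 0.4739,0.0122,0.009,-82.1;python3 - <<'E'
from fit import *
import json
P=json.load(open("P.json"));c=[cam("side")]
M["horn_anvil"]=(.022,*M["horn_anvil"][1:3],(.6613,-.0158))
p,s=fit("horn_anvil",c,occs=(None,),r=.015,yaw=.025,dy=.3);print("anvil placed",p.round(4),s,"stump",P["anvil_stump"])
a=c[0]["pixels"][...,::-1][180:270,335:425];cv2.imwrite("pics/g5.png",cv2.resize(a,(450,450),interpolation=cv2.INTER_CUBIC))
E
```

```text
now [0.4748 0.0121 0.12  ] psi -82.1 t 15.32 F [ 1.3 -1.1 -0.5] open 0.902 ff 0.0
0.4739,0.0122,0.009,-82.1 tr [-0.002, -0.0, 0.148] tw [-0.0, -0.003, 0.0] rows 1.8
anvil placed [ 0.6579 -0.0178  0.1403] 214.53992846857972 stump [0.6612701957389427, -0.015846646246743513, 0.025113447485855388]
```

View pics/g5.png

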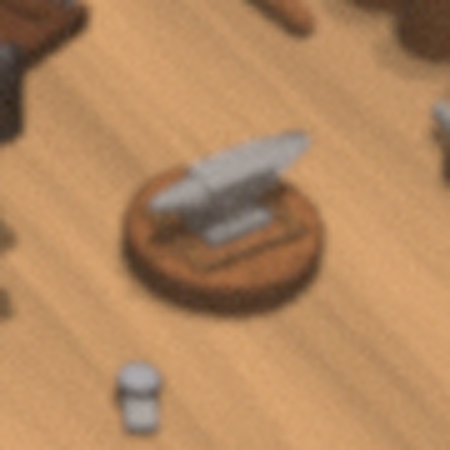

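The anvil stands upright inside the battens (foot at (237,225)). Now the dome block.

Emit:
arm_command:
  steps:
    - {"translation": [-0.002,0,0.05],"twist": [0,0,0],"fingers": 0.8}
    - {"translation": [-0.002,0,0.1],"twist": [0,0,0],"fingers": 0.8}
    - {"translation": [-0.002,0,0.138],"twist": [0,0,0],"fingers": 0.8}
    - {"translation": [-0.002,0,0.148],"twist": [0,0,0],"fingers": 0.8}
    - {"translation": [-0.002,0,0.148],"twist": [0,0,0],"fingers": 0.4}

```text
time: 16.0
eef_pos: [0.4739, 0.0119, 0.0084]
tcp_rot: [0.998, 0.069, 0.001, -0.001]
contact_force: [-0.1, 1.0, 0.4]
opening: 0.715
finger_force: 0.0
```

Emit:
arm_command:
  steps:
    - {"translation": [0,0,0],"twist": [0,0,0],"fingers": 0.1}
    - {"translation": [0,0,0],"twist": [0,0,0],"fingers": -0.2}
    - {"translation": [0,0,0],"twist": [0,0,0],"fingers": -0.5}
    - {"translation": [0,0,0],"twist": [0,0,0],"fingers": -0.5}
    - {"translation": [0,0,0],"twist": [0,0,0],"fingers": -0.5}

```text
time: 16.62
eef_pos: [0.4741, 0.0121, 0.0096]
tcp_rot: [0.998, 0.069, 0.002, -0.0]
contact_force: [0.6, 1.5, 5.8]
opening: 0.508
finger_force: 63.3
```

Emit:
arm_command:
  steps:
    - {"translation": [0,0,-0.03],"twist": [0,0,0],"fingers": -0.5}
    - {"translation": [0,0,-0.09],"twist": [0,0,0],"fingers": -0.5}
    - {"translation": [0,0,-0.14],"twist": [0,0,0],"fingers": -0.5}
    - {"translation": [0,0,-0.14],"twist": [0,0,0],"fingers": -0.5}

```text
time: 17.12
eef_pos: [0.4735, 0.0118, 0.1145]
tcp_rot: [0.998, 0.069, 0.002, 0.0]
contact_force: [0.1, -0.2, -6.1]
opening: 0.507
finger_force: 63.4
```

```bash
python3 go.py 0.6335,0.2328,0.115,-68.7
```

```text
now [0.4735 0.0118 0.1145] psi -82.1 t 17.12 F [ 0.1 -0.2 -6.1] open 0.507 ff 63.37070345878601
0.6335,0.2328,0.115,-68.7 tr [0.252, -0.262, 0.0] tw [0.001, -0.005, -0.223] rows 4.4
```

Emit:
arm_command:
  steps:
    - {"translation": [0.05,-0.052,-0.02],"twist": [0,0,-0.05],"fingers": -0.5}
    - {"translation": [0.104,-0.108,-0.03],"twist": [0,0,-0.1],"fingers": -0.5}
    - {"translation": [0.158,-0.164,-0.03],"twist": [0,0,-0.15],"fingers": -0.5}
    - {"translation": [0.21,-0.218,-0.02],"twist": [0,0,-0.2],"fingers": -0.5}
    - {"translation": [0.252,-0.262,0],"twist": [0.001,-0.005,-0.223],"fingers": -0.5}

```text
time: 17.75
eef_pos: [0.6315, 0.2343, 0.1086]
tcp_rot: [0.983, 0.186, -0.005, -0.001]
contact_force: [0.2, -1.3, -6.1]
opening: 0.506
finger_force: 63.8
```

Emit:
arm_command:
  steps:
    - {"translation": [0,0,0],"twist": [0,0,0],"fingers": -0.5}
    - {"translation": [0,0,0],"twist": [0,0,0],"fingers": -0.5}

```text
time: 18.0
eef_pos: [0.6299, 0.2321, 0.1088]
tcp_rot: [0.983, 0.185, -0.006, -0.001]
contact_force: [-0.4, -0.7, -6.5]
opening: 0.509
finger_force: 64.0
```

```bash
python3 go.py 0.6335,0.2328,0.03,-68.7
```

```text
now [0.6299 0.2321 0.1088] psi -68.7 t 18.0 F [-0.4 -0.7 -6.5] open 0.509 ff 64.00385856628418
0.6335,0.2328,0.03,-68.7 tr [0.006, 0.001, 0.105] tw [-0.003, 0.012, 0.0] rows 1.3
```

Emit:
arm_command:
  steps:
    - {"translation": [0.006,0.001,0.03],"twist": [-0.003,0.012,0],"fingers": -0.5}
    - {"translation": [0.006,0.001,0.07],"twist": [-0.003,0.012,0],"fingers": -0.5}
    - {"translation": [0.006,0.001,0.095],"twist": [-0.003,0.012,0],"fingers": -0.5}
    - {"translation": [0.006,0.001,0.103],"twist": [-0.003,0.012,0],"fingers": -0.5}
    - {"translation": [0.006,0.001,0.103],"twist": [-0.003,0.012,0],"fingers": -0.5}

```text
time: 18.62
eef_pos: [0.6364, 0.2335, 0.036]
tcp_rot: [0.983, 0.185, 0.004, -0.001]
contact_force: [-1.0, -0.6, -5.9]
opening: 0.502
finger_force: 64.0
```

```bash
python3 go.py 0.6335,0.2328,0.024,-68.7; python3 - <<'E'
from h import *
c=read_camera("side");a=c["pixels"][130:240,270:410,::-1];cv2.imwrite("pics/g6.png",cv2.resize(a,(560,440),interpolation=cv2.INTER_CUBIC))
E
```

```text
now [0.6364 0.2335 0.036 ] psi -68.7 t 18.62 F [-1.  -0.6 -5.9] open 0.502 ff 63.96049976348877
0.6335,0.2328,0.024,-68.7 tr [-0.004, -0.001, 0.016] tw [0.0, -0.007, -0.0] rows 0.2
```

View pics/g6.png

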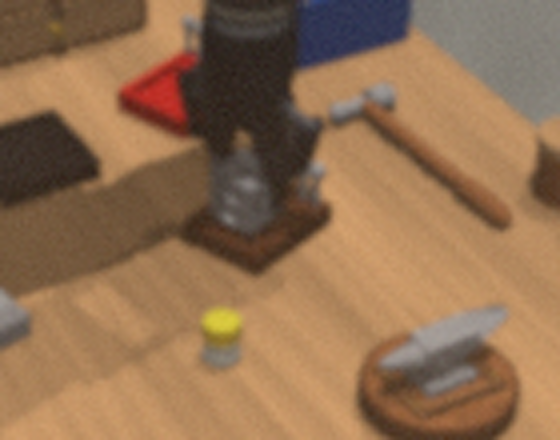

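The dome block is over the brown stand's recess (crop (245,200)), clear of the punches. Lowering the last centimetre.

Emit:
arm_command:
  steps:
    - {"translation": [-0.002,-0.001,0.004],"twist": [0,-0.004,0],"fingers": -0.5}
    - {"translation": [-0.002,-0.001,0.008],"twist": [0,-0.004,0],"fingers": -0.5}
    - {"translation": [-0.002,-0.001,0.011],"twist": [0,-0.004,0],"fingers": -0.5}
    - {"translation": [-0.002,-0.001,0.013],"twist": [0,-0.004,0],"fingers": -0.5}
    - {"translation": [-0.002,-0.001,0.013],"twist": [0,-0.004,0],"fingers": -0.5}

```text
time: 19.3
eef_pos: [0.6346, 0.234, 0.0257]
tcp_rot: [0.983, 0.185, 0.001, -0.0]
contact_force: [-0.6, -0.1, -5.6]
opening: 0.508
finger_force: 64.0
```

Emit:
arm_command:
  steps:
    - {"translation": [0,0,0.001],"twist": [0,0,0],"fingers": -0.5}
    - {"translation": [0,0,0.002],"twist": [0,0,0],"fingers": -0.5}
    - {"translation": [0,0,0.002],"twist": [0,0,0],"fingers": -0.5}

```text
time: 19.68
eef_pos: [0.6347, 0.234, 0.0244]
tcp_rot: [0.983, 0.185, 0.002, -0.0]
contact_force: [0.2, -0.1, -6.6]
opening: 0.51
finger_force: 64.0
```

Emit:
arm_command:
  steps:
    - {"translation": [0,0,0.001],"twist": [0,0,0],"fingers": -0.5}
    - {"translation": [0,0,0.002],"twist": [0,0,0],"fingers": -0.5}
    - {"translation": [0,0,0.002],"twist": [0,0,0],"fingers": -0.5}

```text
time: 20.05
eef_pos: [0.6349, 0.2341, 0.0237]
tcp_rot: [0.983, 0.185, 0.002, -0.0]
contact_force: [-2.1, -1.2, -2.1]
opening: 0.505
finger_force: 64.6
```

Touching down; release and rise.

Emit:
arm_command:
  steps:
    - {"translation": [0,0,0.001],"twist": [0,0,0],"fingers": -0.5}
    - {"translation": [0,0,0.001],"twist": [0,0,0],"fingers": 0.3}
    - {"translation": [0,0,0],"twist": [0,0,0],"fingers": 0.6}
    - {"translation": [0,0,-0.05],"twist": [0,0,0],"fingers": 0.7}
    - {"translation": [0,0,-0.13],"twist": [0,0,0],"fingers": 0.7}

```text
time: 20.68
eef_pos: [0.6331, 0.2336, 0.1189]
tcp_rot: [0.983, 0.185, -0.001, -0.0]
contact_force: [0.7, -1.2, 0.6]
opening: 0.849
finger_force: 0.0
```

```bash
python3 go.py 0.50,0.10,0.13,-20;python3 - <<'E'
from fit import *
import json
P=json.load(open("P.json"));c=[cam("side"),cam("top")]
p,s=fit("flat_block",c[:1],occs=(None,),r=.02,yaw=-1.386,dy=.4);print("flat side",p.round(4),s)
p,s=fit("flat_block",c,r=.02,yaw=-1.386,dy=.4);print("flat both",p.round(4),s)
E
```

```text
now [0.6331 0.2336 0.1189] psi -68.7 t 20.68 F [ 0.7 -1.2  0.6] open 0.849 ff 0.0
0.50,0.10,0.13,-20 tr [-0.23, 0.101, -0.015] tw [-0.001, 0.001, -0.812] rows 4.6
flat side [ 0.3911  0.2227 -1.403 ] 255.67233557638838
flat both [ 0.3908  0.2233 -1.357 ] 328.0042536792374
```

```bash
python3 go.py 0.391,0.2228,0.1,-80
```

```text
now [0.6403 0.2352 0.1305] psi -68.7 t 20.77 F [0.3 0.2 0.4] open 0.849 ff 0.0
0.391,0.2228,0.1,-80 tr [-0.316, -0.106, 0.034] tw [0.001, -0.02, 0.189] rows 4.0
```

Emit:
arm_command:
  steps:
    - {"translation": [-0.079,-0.026,0],"twist": [0,0,0.04],"fingers": 1}
    - {"translation": [-0.158,-0.053,0.01],"twist": [0,0,0.1],"fingers": 1}
    - {"translation": [-0.237,-0.08,0.02],"twist": [0,0,0.15],"fingers": 1}
    - {"translation": [-0.312,-0.106,0.03],"twist": [0,0,0.189],"fingers": 1}
    - {"translation": [-0.312,-0.106,0.03],"twist": [0,0,0.189],"fingers": 1}

```text
time: 21.4
eef_pos: [0.3813, 0.2221, 0.094]
tcp_rot: [0.996, 0.088, -0.002, 0.0]
contact_force: [0.2, 0.1, 0.0]
opening: 1.001
finger_force: 0.0
```

Emit:
arm_command:
  steps:
    - {"translation": [0,0,0],"twist": [0,0,0],"fingers": 1}
    - {"translation": [0,0,0],"twist": [0,0,0],"fingers": 1}

```text
time: 21.65
eef_pos: [0.3903, 0.2234, 0.0987]
tcp_rot: [0.996, 0.087, 0.004, -0.001]
contact_force: [-0.1, 0.6, 0.7]
opening: 0.999
finger_force: 0.0
```

```bash
python3 go.py 0.391,0.2228,0.003,-80; python3 - <<'E'
from fit import *
import json
P=json.load(open("P.json"));c=[cam("side")]
M["dome_block"]=(.014,*M["dome_block"][1:3],(.6335,.2328))
p,s=fit("dome_block",c,occs=(None,),r=.015,yaw=.372,dy=.3);print("dome placed",p.round(4),s,"stand",P["dome_stand"])
a=c[0]["pixels"][...,::-1][150:240,190:370];cv2.imwrite("pics/g7.png",cv2.resize(a,(800,400),interpolation=cv2.INTER_CUBIC))
E
```

```text
now [0.3903 0.2234 0.0987] psi -80.1 t 21.65 F [-0.1  0.6  0.7] open 0.999 ff 0.0
0.391,0.2228,0.003,-80 tr [-0.0, 0.001, 0.128] tw [-0.001, -0.007, -0.001] rows 1.5
dome placed [0.6357 0.2315 0.4344] 194.6083847371181 stand [0.6334857205874626, 0.23283986239119356, 0.3721833244724106]
```

View pics/g7.png

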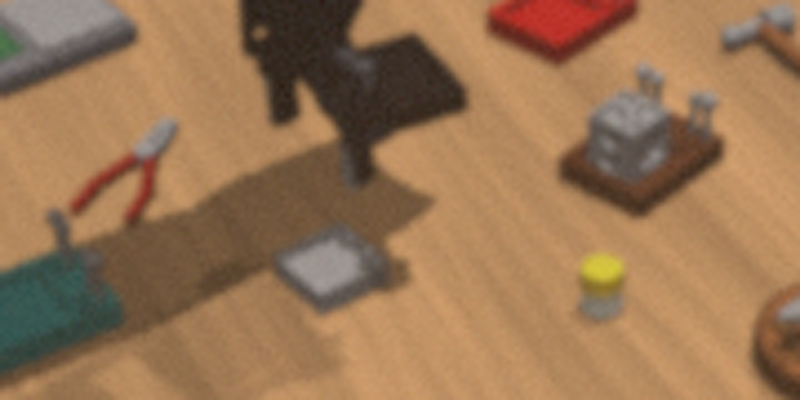

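The dome block sits square in the brown stand (630,140), and the flat block lies free at (330,265). Descending on the flat block.

Emit:
arm_command:
  steps:
    - {"translation": [0,0.001,0.05],"twist": [0,-0.007,0],"fingers": 1}
    - {"translation": [0,0.001,0.09],"twist": [0,-0.007,0],"fingers": 1}
    - {"translation": [0,0.001,0.118],"twist": [0,-0.007,0],"fingers": 1}
    - {"translation": [0,0.001,0.127],"twist": [0,-0.007,0],"fingers": 1}
    - {"translation": [0,0.001,0.127],"twist": [0,-0.007,0],"fingers": 0.7}

```text
time: 22.32
eef_pos: [0.3889, 0.2224, 0.0021]
tcp_rot: [0.996, 0.087, -0.002, -0.0]
contact_force: [-0.7, -0.8, 0.0]
opening: 0.85
finger_force: 0.0
```

Emit:
arm_command:
  steps:
    - {"translation": [0,0,0],"twist": [0,0,0],"fingers": 0.5}
    - {"translation": [0,0,0],"twist": [0,0,0],"fingers": 0.3}
    - {"translation": [0,0,0],"twist": [0,0,0],"fingers": 0}
    - {"translation": [0,0,0],"twist": [0,0,0],"fingers": 0}
    - {"translation": [0,0,0],"twist": [0,0,0],"fingers": 0}
  grip_force: 70

```text
time: 22.95
eef_pos: [0.3896, 0.2233, 0.0038]
tcp_rot: [0.996, 0.087, -0.0, -0.001]
contact_force: [-1.4, 1.6, 4.8]
opening: 0.678
finger_force: 76.4
```

Emit:
arm_command:
  steps:
    - {"translation": [0,0,-0.02],"twist": [0,0,0],"fingers": 0}
    - {"translation": [0,0,-0.06],"twist": [0,0,0],"fingers": 0}
    - {"translation": [0,0,-0.11],"twist": [0,0,0],"fingers": 0}
    - {"translation": [0,0,-0.12],"twist": [0,0,0],"fingers": 0}
    - {"translation": [0,0,-0.12],"twist": [0,0,0],"fingers": 0}

```text
time: 23.58
eef_pos: [0.3879, 0.2221, 0.0916]
tcp_rot: [0.996, 0.087, -0.002, -0.0]
contact_force: [-0.8, -1.2, -5.2]
opening: 0.679
finger_force: 78.0
```

```bash
python3 go.py 0.518,0.4138,0.095,-89.9
```

```text
now [0.3879 0.2221 0.0916] psi -80.0 t 23.57 F [-0.8 -1.2 -5.2] open 0.679 ff 78.01544308662415
0.518,0.4138,0.095,-89.9 tr [0.215, -0.222, -0.005] tw [-0.0, 0.004, 0.165] rows 3.7
```

Emit:
arm_command:
  steps:
    - {"translation": [0.05,-0.052,-0.005],"twist": [0,0,0.04],"fingers": 0}
    - {"translation": [0.105,-0.108,-0.005],"twist": [0,0,0.08],"fingers": 0}
    - {"translation": [0.16,-0.165,-0.005],"twist": [0,0,0.12],"fingers": 0}
    - {"translation": [0.215,-0.222,-0.005],"twist": [0,0.004,0.165],"fingers": 0}
    - {"translation": [0.215,-0.222,-0.005],"twist": [0,0.004,0.165],"fingers": 0}

```text
time: 24.2
eef_pos: [0.5187, 0.4162, 0.0907]
tcp_rot: [1.0, 0.002, -0.002, 0.001]
contact_force: [-1.6, -0.4, -7.0]
opening: 0.681
finger_force: 78.2
```

Emit:
arm_command:
  steps:
    - {"translation": [0.215,-0.222,-0.005],"twist": [0,0,0],"fingers": 0}

```text
time: 24.32
eef_pos: [0.5537, 0.454, 0.0858]
tcp_rot: [1.0, 0.001, -0.01, 0.006]
contact_force: [1.4, -0.5, -5.9]
opening: 0.678
finger_force: 78.4
```

```bash
python3 go.py 0.518,0.4138,0.03,-89.9
```

```text
now [0.5537 0.454  0.0858] psi -89.9 t 24.32 F [ 1.4 -0.5 -5.9] open 0.678 ff 78.43462586402893
0.518,0.4138,0.03,-89.9 tr [-0.046, 0.053, 0.076] tw [0.012, 0.018, -0.0] rows 1.2
```

That last row was my error: I repeated a relative shift instead of holding, so the arm overshot by one row, at a safe height. Moving back before lowering.

Emit:
arm_command:
  steps:
    - {"translation": [-0.02,0.025,0],"twist": [0,0,0],"fingers": 0}
    - {"translation": [-0.046,0.053,0],"twist": [0,0,0],"fingers": 0}
    - {"translation": [-0.046,0.053,0],"twist": [0,0,0],"fingers": 0}
    - {"translation": [-0.046,0.053,0],"twist": [0,0,0],"fingers": 0}

```text
time: 24.82
eef_pos: [0.5268, 0.4187, 0.0947]
tcp_rot: [1.0, 0.0, -0.001, 0.0]
contact_force: [0.8, 0.7, -5.2]
opening: 0.682
finger_force: 78.6
```

```bash
python3 go.py 0.518,0.4138,0.04,-89.9
```

```text
now [0.5268 0.4187 0.0947] psi -89.9 t 24.82 F [ 0.8  0.7 -5.2] open 0.682 ff 78.56844305992126
0.518,0.4138,0.04,-89.9 tr [-0.012, 0.007, 0.073] tw [0.001, 0.001, -0.001] rows 0.9
```

Emit:
arm_command:
  steps:
    - {"translation": [-0.012,0.007,0.0],"twist": [0,0,0],"fingers": 0}
    - {"translation": [-0.012,0.007,0.03],"twist": [0,0,0],"fingers": 0}
    - {"translation": [-0.012,0.007,0.06],"twist": [0,0,0],"fingers": 0}
    - {"translation": [-0.012,0.007,0.073],"twist": [0,0,0],"fingers": 0}
    - {"translation": [-0.012,0.007,0.073],"twist": [0,0,0],"fingers": 0}

```text
time: 25.45
eef_pos: [0.5174, 0.4135, 0.0391]
tcp_rot: [1.0, 0.001, -0.002, 0.001]
contact_force: [-0.4, 0.2, -6.0]
opening: 0.678
finger_force: 78.5
```

Emit:
arm_command:
  steps:
    - {"translation": [0,0,0],"twist": [0,0,0],"fingers": 0}

```text
time: 25.58
eef_pos: [0.5191, 0.4145, 0.042]
tcp_rot: [1.0, 0.001, 0.001, -0.0]
contact_force: [-0.0, 0.1, -6.2]
opening: 0.679
finger_force: 78.5
```

```bash
python3 go.py 0.518,0.4138,0.02,-89.9;  python3 - <<'E'
from h import *
c=read_camera("side");a=c["pixels"][110:210,220:340,::-1];cv2.imwrite("pics/g8.png",cv2.resize(a,(600,500),interpolation=cv2.INTER_CUBIC))
E
```

```text
now [0.5191 0.4145 0.042 ] psi -89.9 t 25.57 F [-0.   0.1 -6.2] open 0.679 ff 78.51816773414612
0.518,0.4138,0.02,-89.9 tr [-0.001, 0.001, 0.029] tw [-0.001, -0.001, -0.0] rows 0.4
```

View pics/g8.png

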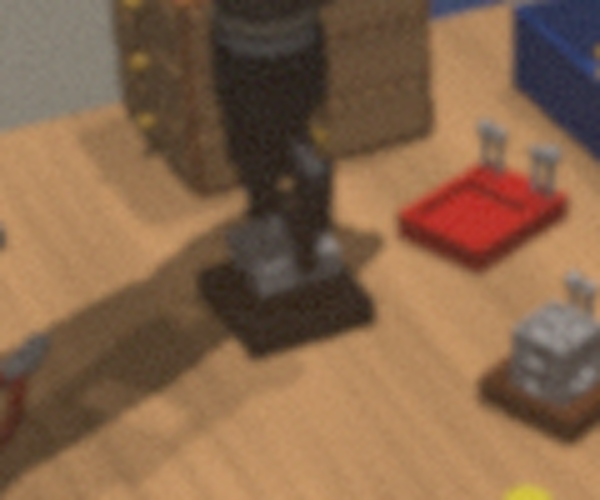

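The flat block hangs level over the black base (crop (285,265)). Lowering in small steps.

Emit:
arm_command:
  steps:
    - {"translation": [0,0,0.008],"twist": [0,0,0],"fingers": 0}
    - {"translation": [0,0,0.015],"twist": [0,0,0],"fingers": 0}
    - {"translation": [0,0,0.019],"twist": [0,0,0],"fingers": 0}
    - {"translation": [0,0,0.021],"twist": [0,0,0],"fingers": 0}
    - {"translation": [0,0,0.021],"twist": [0,0,0],"fingers": 0}

```text
time: 26.25
eef_pos: [0.5184, 0.4141, 0.0255]
tcp_rot: [1.0, 0.001, 0.0, -0.0]
contact_force: [-0.4, 0.1, -5.2]
opening: 0.683
finger_force: 78.7
```

Emit:
arm_command:
  steps:
    - {"translation": [0,0,0.001],"twist": [0,0,0],"fingers": 0}
    - {"translation": [0,0,0.002],"twist": [0,0,0],"fingers": 0}
    - {"translation": [0,0,0.003],"twist": [0,0,0],"fingers": 0}
    - {"translation": [0,0,0.003],"twist": [0,0,0],"fingers": 0}

```text
time: 26.75
eef_pos: [0.5184, 0.4141, 0.0233]
tcp_rot: [1.0, 0.001, 0.0, -0.0]
contact_force: [-0.6, -0.5, -6.7]
opening: 0.678
finger_force: 78.7
```

Emit:
arm_command:
  steps:
    - {"translation": [0,0,0.001],"twist": [0,0,0],"fingers": 0}
    - {"translation": [0,0,0.002],"twist": [0,0,0],"fingers": 0}
    - {"translation": [0,0,0.003],"twist": [0,0,0],"fingers": 0}
    - {"translation": [0,0,0.003],"twist": [0,0,0],"fingers": 0}

```text
time: 27.25
eef_pos: [0.5184, 0.4141, 0.0211]
tcp_rot: [1.0, 0.001, 0.0, -0.0]
contact_force: [-0.1, -0.4, -5.9]
opening: 0.682
finger_force: 78.7
```

Emit:
arm_command:
  steps:
    - {"translation": [0,0,0.001],"twist": [0,0,0],"fingers": 0}
    - {"translation": [0,0,0.002],"twist": [0,0,0],"fingers": 0}
    - {"translation": [0,0,0.002],"twist": [0,0,0],"fingers": 0}

```text
time: 27.62
eef_pos: [0.5185, 0.4142, 0.0201]
tcp_rot: [1.0, 0.001, 0.0, -0.0]
contact_force: [-1.2, -0.8, -3.8]
opening: 0.678
finger_force: 78.7
```

Touching (load dropping); one last step, then release and rise.

Emit:
arm_command:
  steps:
    - {"translation": [0,0,0.001],"twist": [0,0,0],"fingers": 0}
    - {"translation": [0,0,0.001],"twist": [0,0,0],"fingers": 0.6}
    - {"translation": [0,0,0],"twist": [0,0,0],"fingers": 0.9}
    - {"translation": [0,0,-0.04],"twist": [0,0,0],"fingers": 1}
    - {"translation": [0,0,-0.12],"twist": [0,0,0],"fingers": 1}

```text
time: 28.25
eef_pos: [0.5168, 0.4131, 0.1075]
tcp_rot: [1.0, 0.001, -0.002, 0.001]
contact_force: [0.7, 0.6, 0.4]
opening: 1.0
finger_force: 0.0
```

Emit:
arm_command:
  steps:
    - {"translation": [-0.08,-0.02,-0.08],"twist": [0,0,0],"fingers": 1}
    - {"translation": [-0.15,-0.02,-0.15],"twist": [0,0,0],"fingers": 1}
    - {"translation": [-0.15,-0.02,-0.15],"twist": [0,0,0],"fingers": 1}
    - {"translation": [-0.15,-0.02,-0.15],"twist": [0,0,0],"fingers": 1}
    - {"translation": [-0.15,-0.02,-0.15],"twist": [0,0,0],"fingers": 1}

```text
time: 28.88
eef_pos: [0.4063, 0.4288, 0.2216]
tcp_rot: [1.0, 0.001, 0.0, -0.0]
contact_force: [-0.2, -0.1, -1.2]
opening: 0.996
finger_force: 0.0
```

```bash
python3 go.py; python3 - <<'E'
from fit import *
import json
P=json.load(open("P.json"));c=[cam("side"),cam("top")]
for n,b,z in(("swage_block","felt_tray",.01),("flat_block","rubber_base",.016),("dome_block","dome_stand",.014),("horn_anvil","anvil_stump",.022)):
    M[n]=(z,*M[n][1:3],tuple(P[b][:2]))
    p,s=fit(n,c[:1],occs=(None,),r=.015,yaw=P[b][2],dy=.3);print(n,((p-P[b])*1e3).round(1),round(s))
b=[cv2.resize(c[i]["pixels"][y:y+h,x:x+w,::-1],(w*2,h*2),interpolation=cv2.INTER_CUBIC) for i,x,y,w,h in((0,230,130,240,240),)]
t=c[1]["pixels"][90:330,80:240,::-1]
cv2.imwrite("pics/end.png",np.hstack([b[0],cv2.resize(t,(320,480),interpolation=cv2.INTER_CUBIC)]))
E
```

```text
now [0.4063 0.4288 0.2216] psi -89.9 t 28.88 F [-0.2 -0.1 -1.2] open 0.996 ff 0.0
swage_block [  1.9  -2.7 -11.6] 197
flat_block [  2.   -0.7 -94.5] 232
dome_block [ 2.2 -1.4 62.2] 189
horn_anvil [ -3.8  -2.3 116.7] 206
```

View pics/end.png

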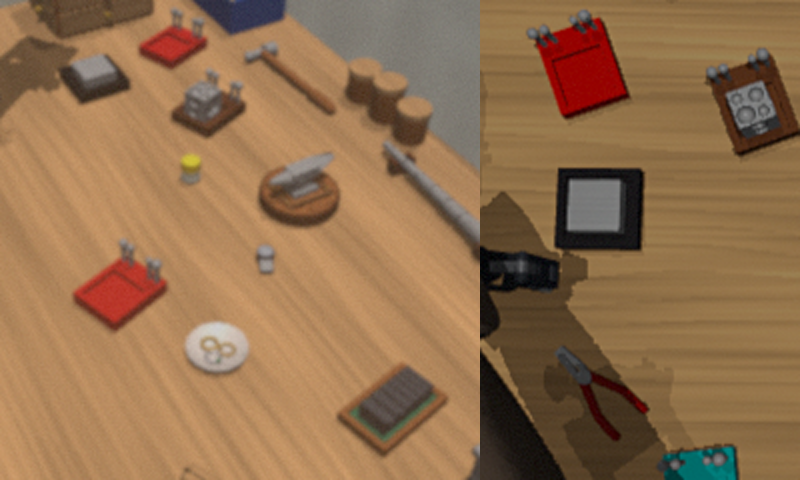

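All four steels sit on their own bases: flat block (95,70), dome block (203,100), anvil (298,180) and swage block (395,400). The dish is undisturbed at (217,347). Handing in.

```bash
python3 -c "
from plant import *
print(sign_off())"
```

```text
the job is handed in; nothing more can be done
None
```

The job is handed in: the last pictures show all four steels released on their own bases, each within about 5 mm of centre, and the ring dish where it was; the sign-off gave no verdict.

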